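Seat a collar casting with the hand press, then hold the click clamp on its fourth click

ROBOT

A 7-joint arm with a two-finger parallel gripper is mounted at the origin on the work surface. World frame = base frame: x ahead of the robot, y to its left, z up, the work surface at z = 0. Lengths are in m, angles in rad, forces in N, time in s.
With the tool pointing down it reaches from about 0.4 to 0.85 m from the base axis. Payload 10.4 kg.
Tool frame: the origin (TCP) lies on the centre line of the jaws, within the pads' length; the fingertips stand 22 mm ahead of it and the grasp point (between the pads) lies 3 mm ahead of it; z points along the fingers, y is the line along which they close (so a half turn about z gives the same grasp; the last joint's range is limited). The gripper opens to 87 mm and grips with 3 to 60 N. Pads are 19 mm wide; open, the fingers measure 117 mm over their backs; the gripper's body (75 mm by 190 mm) begins 51 mm behind the grasp point.
Start: joints at [1.194, 0.332, -0.065, 1.46, 0.022, 1.35, -0.088], TCP at [0.217, -0.586, 0.245] pointing down, gripper open.
Joint ranges: [-2.6, 2.6], [-0.5, 2.12], [-1.47, 1.34], [0.16, 2.42], [-1.27, 4.41], [0.06, 2.06], [-2.6, 2.6]. Speed limits (rad/s): [2.22, 2.22, 2.79, 2.79, 3.14, 3.14, 3.14].

INTERFACE

Orientations are given as a unit quaternion [x, y, z, w].
In Python, from bench import r, camrig, close_job gives the robot as it stands (r), with the cameras (camrig) and the job as plain functions.
- The arm moves only by the tool pendant, called after "Request:" as a command line: name --pt "numbers of a row" for each row, then --argument value for the rest. Schema: {"type":"object","properties":{"deltas":{"type":"array","items":{"type":"array","items":{"type":"number"},"minItems":5,"maxItems":5},"minItems":1,"maxItems":12},"force":{"type":"number"},"only":{"type":"string"},"quiet":{"type":"boolean"},"lines":{"type":"string"}},"required":["deltas"],"additionalProperties":false}. deltas is a list of rows, 1 to 12 of them, each of 5 numbers: dx, dy, dz in parts of the range, where 1.0 means 75 cm, then a turn about the tool's z in fractions of the full range, 1 being 4 rad, then the finger opening in m; each row is the pose to reach, as a shift and turn from the pose commanded when the call began, along the tool's axes at that moment; what a row does not reach only later rows make up. A row lasts 1/10 s, in which the tool goes at most 0.05 m and 0.15 rad, less where a joint would pass 70% of its speed; a pose out of reach is approached as far as the arm can. The fingers move at their own pace and stop on an object; force is the grip in N (left out, the last holds). Time passes only in rows, so rows that do not move let the fingers close. The tool returns the time, the measured TCP pose, the force, the opening and the grip force at its end. only (a regular expression) keeps the lines of the reply that match it, lines (a string "A,B") keeps lines A to B, and quiet returns only ok. No shift or turn number may pass 1 either way. Input that does not fit is refused with a message, and nothing moves.
- r.read_state(): the state, without advancing time (a new reading comes with each control period).
- camrig.camera(name): name is "scene" or "side" or "wrist"; returns a dict with "img" (384x512x3 uint8, red, green, blue), "fx", "fy", "cx", "cy" (pixels), "pose" (4x4, takes a point from camera to world coordinates). Camera axes: x right, y down, z forward; pixel columns grow to the right and rows downward; lengths in m; the calibration is good to about 2 mm. A picture is of the moment at which its call begins. There is no depth.
- close_job(): hands the job in; it is judged then, once.
The state is a dict: "time": time; "joint_positions": joint angles; "joint_vel": joint speeds; "joint_torque": joint torques, N m; "ee_pos": TCP position; "eef_rot": TCP orientation; "ft_force": force on the tool from outside, world axes, zero at the start; "torque": the same for the moment, N m; "width": finger opening in m; "grip_force": force on a finger pad.
Only numpy, scipy, OpenCV 4.12 (cv2) and the standard library are available. Lean on these libraries where they do the work, as an engineer would, in place of code of your own. Each camera call takes 0.05 s, during which the arm holds its last target. There are 200 camera calls.

TASK

Seat the collar casting in the fixture: push the press's ball-ended lever all the way down to its stop, then let it come back up. Then take the upright grip of the clamp lever and pull the lever round from rest by exactly four clicks, never going on towards a fifth, and finish while holding it there by the grip, since it springs back if let go. Leave the loose things on the bench where they are.

Things in the scene. Friction and masses are not known exactly. Their poses are not given: they have to be found in the camera images.
- fixture: Bench press with a click clamp, both serving one collar casting on a round nest. Base plate 230 x 310 x 20 mm, press head 70 mm wide, its top at 215 mm, ram rod to 253 mm. Origin: on the bench under the nest's centre. Axes: z up; -x is the front (towards the robot at yaw 0); press lever sticks out to -y, clamp on the +y side. Place and yaw (up to 0.18 rad) vary.
- press_lever (a joint): Angle (rad) of the press's hand lever, a 14 mm steel rod. 0 = at rest, pointing to fixture -y and 0.35 rad above level; grows as the knob is pushed down; hard stop at 0.7 (0.35 below level). A spring brings it back up: about 3 N at the knob at rest, 8 to 10 N near the stop. It drives the ram down 18 mm in all; the casting is home only at the end of the swing.
- press_knob (a point): Centre of the black ball knob (38 mm diameter) on the end of the press lever, 210 mm from press_pivot. At rest about 272 mm above the bench, at the stop about 128 mm. It swings in a vertical plane parallel to the fixture's y-z plane.
- press_pivot (a point): Pivot of the press lever, 200 mm above the bench on the front of the press head; its axis is the fixture's x axis. The vector from here to press_knob is the lever.
- collar (a joint): How far (m) the collar casting stands proud of its seat on the nest. 0 = fully home; starts at 0.005 to 0.008; a tight fit that stays where it is pushed. The ram pushes it home when the press lever reaches its stop.
- collar_rim (a point): Centre of the top rim of the collar casting (bare steel, 40 mm high, 52 mm across, 68 mm flange at its foot), under the ram: 70 mm above the bench when fully home.
- clamp_lever (a joint): Angle (rad) of the clamp lever, a flat bar on a vertical pivot. 0 = at rest on its stop; grows anticlockwise seen from above, drawing the grip towards fixture -x. One click each 0.16 rad (25.6 mm at the grip): notches at 0.16, 0.32, 0.48, 0.64 (fourth), 0.80; hard stop at 0.96. A spring stronger than the clicks drives it back to 0 if let go. At the fourth click the jaw meets the casting.
- clamp_pivot (a point): On the clamp lever's vertical turning axis, 70 mm above the bench. Touch: a sprung roller rides over pins on the lever's disc; the force along the grip's path jumps to about 10 to 15 N within 5 mm past each notch (the rest position too), sinks steadily over the crest half-way to the next, to about 3 to 7 N as the roller drops into that notch, and right there jumps again.
- clamp_grip (a point): Upright round black grip on the clamp lever's end, 24 mm diameter, 160 mm from the pivot axis. The point: its foot on the lever's top, 70 mm above the bench; the grip's top is 60 mm above it (the lowest 4 mm are 28 mm wide). Free all round, can be pinched from above; it turns with the lever. At rest it lies 76 degrees anticlockwise from fixture +x, seen from the pivot.
- spare_collar_a: Loose flanged collar casting like the one on the nest (68 mm flange, 40 mm high), on the bench on the press-lever side; a bystander. Origin: centre of its underside.
- spare_collar_b: Another loose collar casting, on the bench beyond the clamp lever; a bystander. Origin: centre of its underside.
- bench_block: Loose steel bench block 70 x 110 x 28 mm in front of the fixture; a bystander. Origin: centre of its underside.
- vane: Loose thin curved vane casting about 65 x 50 x 20 mm on the bench near the press lever's end; a bystander. Origin: centre of its underside.
- grinder: Loose pencil grinder, 170 mm long, 28 mm thick, lying in front of the clamp; a bystander. Origin: underside, near its middle; x along it.
- file: Loose flat file with a wooden handle, 240 mm long, 24 mm thick, lying in front of the press lever; a bystander. Origin: underside, near its middle; x along it.
- pin_casting: Loose small casting, 36 mm disc with a 16 mm stub, 48 mm high, standing on the bench outside the sweep of the clamp grip; a bystander. Origin: centre of its underside.

How it is judged:
On the way, in this order (a step that is already met when the one before it is completed fails the run):
1. the press lever is pushed down to its stop and the casting is fully home (value of joint press_lever above 0.63 rad and value of joint collar below 0.002 m), for 0.05 s.
2. the press lever is let back up to rest (value of joint press_lever below 0.08 rad), for 0.2 s.
3. the clamp lever is at its fourth click, held by its grip (value of joint clamp_lever between 0.568 and 0.72 rad and contact force between the fingers and clamp_grip_post above 0.5 N), for 0.2 s.
At the end, for the whole second after the job is handed in: The casting is home to within 2 mm, the press lever is back up (below 0.08 rad), the clamp lever stands still between 0.568 and 0.72 rad (fourth notch at 0.64 rad), and the gripper's fingers bear on the grip with more than 0.5 N (all of step 3 and velocity of joint clamp_lever between -0.1 and 0.1 rad/s and value of joint collar below 0.002 m and value of joint press_lever below 0.08 rad); the arm keeps its last pose, push and grip.
It fails at once if the clamp lever is taken over the next crest, towards the fifth click (value of joint clamp_lever above 0.744 rad).
It fails at once if the clamp lever is advanced before the casting is home (value of joint clamp_lever above 0.096 rad and value of joint collar above 0.003 m).
It fails at once if a loose thing on the bench is pushed away from its place (distance of any of spare_collar_a, spare_collar_b, bench_block, vane, grinder, file, pin_casting from where it was at the start of the episode above 0.03 m).
It also fails if it takes over 64 s, if anything falls off the work surface, if the arm or the gripper's body presses on something with over 40 N, if the wrist force passes 120 N, or if a joint passes its speed limit or range.

## Working session

There is one attempt and no reset: what is moved stays moved. The work goes in short steps, Python scripts to look and compute and a tool call to move; the robot and the scene stay as the last step left them, time stands still between calls to the robot, and variables do not carry over. Pictures are saved under pics/ and viewed, at most 10 in all, crops included, and the job is handed in when it is done.

```bash
ls; mkdir -p pics; python3 - <<'E'
from bench import r, camrig, close_job
import cv2,numpy as np,pickle
D={}
for n in("scene","side"):
    c=camrig.camera(n);D[n]=c;cv2.imwrite(f"pics/{n}0.png",cv2.resize(c["img"][:,:,::-1],(800,600),interpolation=cv2.INTER_CUBIC))
    print(n,c["fx"],c["cx"],c["cy"],np.round(c["pose"],3).tolist())
pickle.dump(D,open("d0.pkl","wb"))
s=r.read_state();print(s["time"],s["ee_pos"],s["eef_rot"],s["width"],s["ft_force"])
E
```

```text
bench.py
pics
scene 380.3926666977364 251.39609309861504 189.52427968400093 [[-0.615, 0.409, -0.674, 1.102], [0.788, 0.29, -0.542, 0.47], [-0.026, -0.865, -0.501, 0.623], [0.0, 0.0, 0.0, 1.0]]
side 420.6593062202344 256.34139852803065 187.40820855428467 [[-0.819, -0.431, 0.378, 0.165], [-0.574, 0.625, -0.529, 0.553], [-0.008, -0.65, -0.76, 0.949], [0.0, 0.0, 0.0, 1.0]]
0.1 [ 0.21641746 -0.58598859  0.2438242 ] [ 9.84388619e-01  1.76007433e-01 -1.59459440e-04 -6.36315179e-04] 0.08706295422336362 [ 0.66035719 -0.03791528 -0.00723841]
```

View pics/scene0.png

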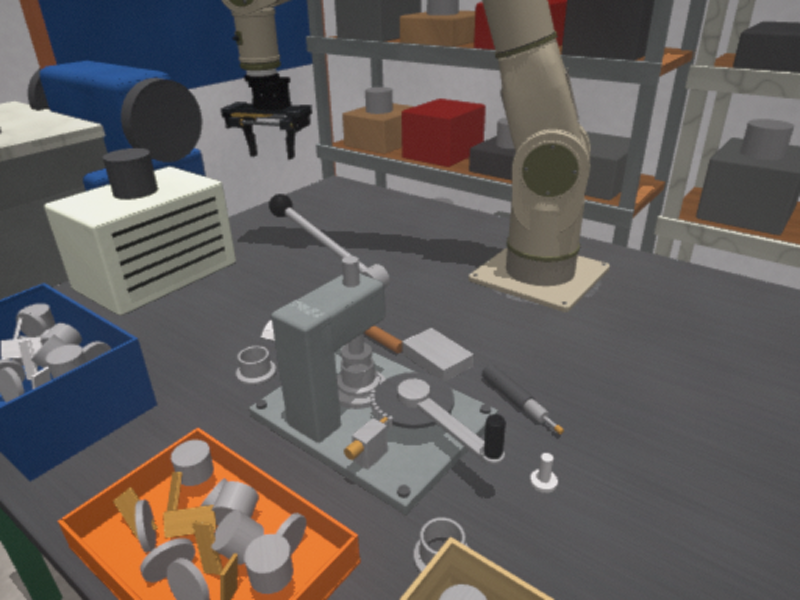

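View pics/side0.png

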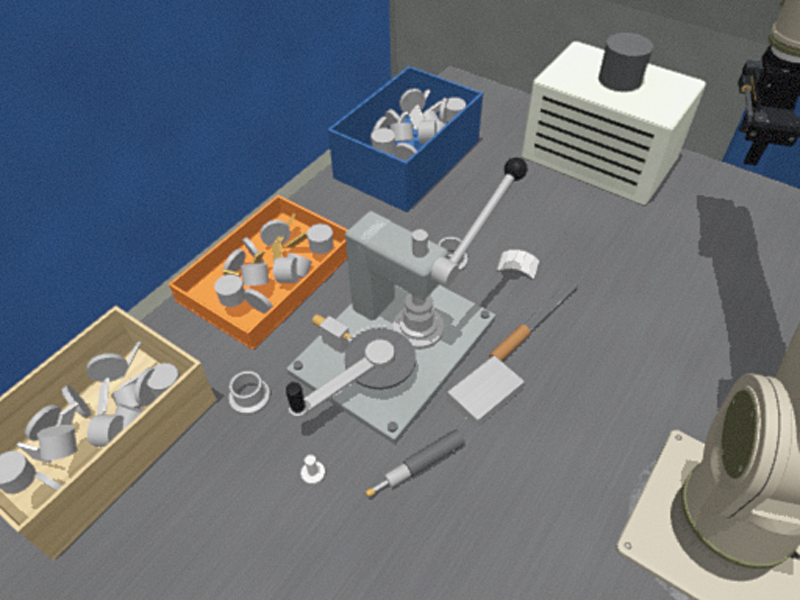

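Scene view: knob at (281,205), grip top (495,419) and foot (494,455), clamp hub (414,387), press pivot boss (377,275). Side view: knob (516,168), grip top (294,387) and foot (298,410), hub (380,352), boss (445,270). Now I'll triangulate these.

```bash
cat > h.py <<'E'
import numpy as np,pickle,cv2
def P(c):
    T=np.linalg.inv(c["pose"]);K=np.array([[c["fx"],0,c["cx"]],[0,c["fy"],c["cy"]],[0,0,1]]);return K@T[:3]
def big(p): return (np.array(p,float)+.5)/1.5625-.5
def tri(D,a,b):
    Ps=[P(D["scene"]),P(D["side"])];pp=[big(a),big(b)]
    X=cv2.triangulatePoints(Ps[0],Ps[1],pp[0].reshape(2,1),pp[1].reshape(2,1)).ravel();X=X[:3]/X[3]
    e=[]
    for p,q in zip(Ps,pp):
        h=p@np.append(X,1);e.append(np.linalg.norm(h[:2]/h[2]-q))
    return X,np.round(e,2)
def onz(D,n,p,z):
    c=D[n];q=big(p);d=c["pose"][:3,:3]@np.array([(q[0]-c["cx"])/c["fx"],(q[1]-c["cy"])/c["fy"],1]);o=c["pose"][:3,3]
    return o+d*(z-o[2])/d[2]
E
python3 - <<'E'
from h import *
D=pickle.load(open("d0.pkl","rb"))
def blob(n,p,w):
    b=big(p);im=D[n]["img"].astype(int);x0,y0=int(b[0])-w,int(b[1])-w
    m=(im[y0:y0+2*w+1,x0:x0+2*w+1].max(2)<60).astype(np.uint8)
    k,l,s,c=cv2.connectedComponentsWithStats(m);i=1+s[1:,4].argmax();return ((c[i]+[x0,y0]+.5)*1.5625-.5),s[i]
for nm,a,b in(("knob",(281,205),(516,168)),("gripmid",(495,436),(295,397))):
    A,sa=blob("scene",a,14);B,sb=blob("side",b,14);print(nm,A,sa,B,sb,tri(D,A,B))
for nm,a,b in(("gtop",(495,419),(294,387)),("gfoot",(494,455),(298,410)),("hub",(414,387),(380,352)),("boss",(377,275),(445,270)),("rodtop",(351,261),(420,235)),("holeF",(487,409),(392,427)),("holeB",(404,491),(297,366)),("hole3",(262,405),(488,314))):
    print(nm,tri(D,a,b))
for nm,n,p,z in(("pinc","side",(312,476),0),("pinc","scene",(544,480),0),("grinder_tip","side",(370,492),.014),("grinder_end","side",(462,438),.014),("vane","side",(518,263),.01),("block","side",(487,385),.028),("spB","side",(249,397),0),("spA","scene",(256,372),0)):
    print(nm,n,onz(D,n,p,z).round(3))
E
```

```text
knob [279.31592466 204.88313356] [  7   8  15  14 146] [515.69267086 168.15445144] [  7   8  14  15 139] (array([ 0.50240369, -0.24378209,  0.27151855]), array([0.37, 0.3 ]))
gripmid [494.08705357 435.97524351] [  8   1  13  28 308] [295.11604299 397.06667994] [  9   6  12  19 157] (array([0.59967559, 0.21980548, 0.10161904]), array([0.22, 0.15]))
gtop (array([0.59869586, 0.218413  , 0.12805895]), array([0.04, 0.03]))
gfoot (array([0.59792095, 0.22134651, 0.06852257]), array([0.46, 0.32]))
hub (array([0.55561874, 0.06550595, 0.07595008]), array([0.69, 0.51]))
boss (array([ 0.50522921, -0.04029332,  0.20703672]), array([0.18, 0.14]))
rodtop (array([ 0.55515934, -0.04478342,  0.25000437]), array([0.35, 0.27]))
holeF (array([0.47809253, 0.14332994, 0.02172713]), array([0.11, 0.08]))
holeB (array([0.67901085, 0.13906012, 0.02100811]), array([0.65, 0.4 ]))
hole3 (array([ 0.54029219, -0.31199211, -0.17647386]), array([6.78, 5.11]))
pinc side [0.538 0.272 0.   ]
pinc scene [0.536 0.267 0.   ]
grinder_tip side [0.445 0.247 0.014]
grinder_end side [0.379 0.093 0.014]
vane side [ 0.488 -0.295  0.01 ]
block side [ 0.393 -0.006  0.028]
spB side [0.715 0.224 0.   ]
spA scene [ 0.607 -0.238  0.   ]
```

Careful with the scale: shifts go in shares of 75 cm and turns go in shares of 4 rad. That gives: 0.387 m is 0.516, 0.37 m is 0.4933, 0.32 rad is 0.08.

Request:
pendant --pt "0.0267 -0.0133 -0.04 0.0075 0" --pt "0.0733 -0.04 -0.08 0.015 0" --pt "0.1267 -0.0733 -0.104 0.025 0" --pt "0.18 -0.1067 -0.104 0.035 0" --pt "0.2333 -0.1333 -0.104 0.045 0" --pt "0.2867 -0.1667 -0.104 0.055 0" --pt "0.34 -0.1933 -0.104 0.0625 0" --pt "0.3933 -0.2267 -0.104 0.0725 0" --pt "0.4467 -0.26 -0.104 0.08 0" --pt "0.4933 -0.2827 -0.104 0.0863 0" --pt "0.516 -0.296 -0.104 0.0885 0" --pt "0.516 -0.296 -0.104 0.0885 0" --force 30

```text
time: 1.3
ee_pos: [0.5044, -0.2405, 0.3221]
eef_rot: [1.0, 0.003, -0.0, -0.001]
ft_force: [-0.3, 0.5, -0.8]
width: 0.0027
grip_force: 0.0
```

```bash
python3 - <<'E'
from bench import r, camrig, close_job
import cv2,numpy as np
n="side"
c=camrig.camera(n);im=c["img"][60:210,230:430,::-1];cv2.imwrite("pics/s1.png",cv2.resize(im,(800,600),interpolation=cv2.INTER_CUBIC))
c=camrig.camera("scene");im=c["img"][60:210,100:300,::-1];cv2.imwrite("pics/s2.png",cv2.resize(im,(800,600),interpolation=cv2.INTER_CUBIC))
s=r.read_state();print(s["time"],s["ee_pos"],s["eef_rot"],s["width"],s["ft_force"])
E
```

```text
1.4 [ 0.50237127 -0.24426109  0.32218179] [ 9.99999908e-01  1.13925337e-04 -4.10093770e-04  4.94512841e-05] 0.0010507709452879863 [-0.21598224 -0.32349243  0.81238609]
```

View pics/s1.png

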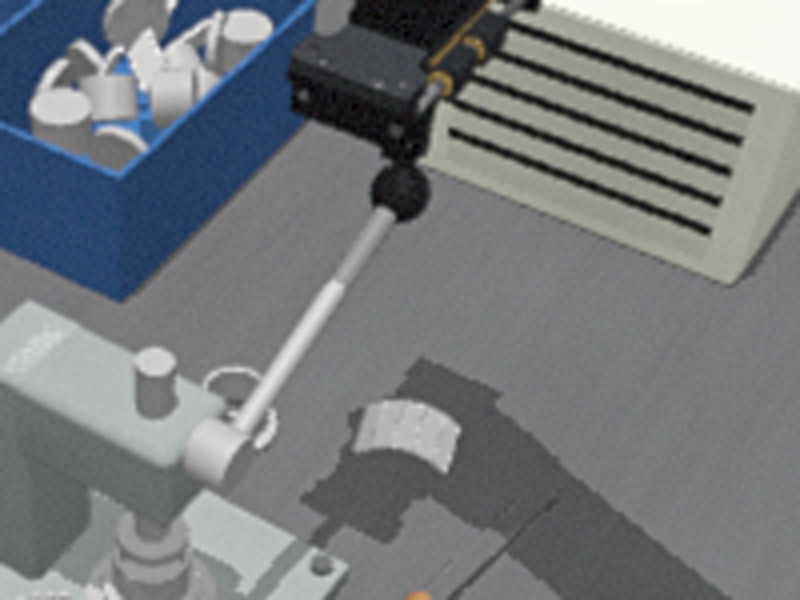

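View pics/s2.png

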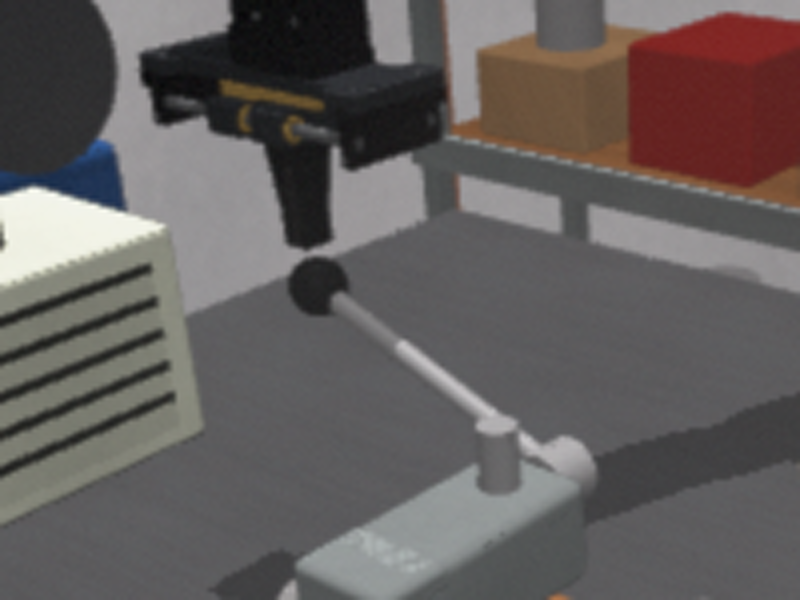

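The fingertips (305,245 in the scene crop) stand directly over the ball (318,285). Pressing along the arc.

In the tool's units: 0.153 m is 0.204, 0.15 m is 0.2.

Request:
pendant --pt "0 0 0.0133 0 0" --pt "0 0.0053 0.0373 0 0" --pt "0 0.0107 0.0613 0 0" --pt "0 0.0147 0.0853 0 0" --pt "0 0.016 0.1093 0 0" --pt "0 0.016 0.1333 0 0" --pt "0 0.0133 0.1573 0 0" --pt "0 0.008 0.1787 0 0" --pt "0 0.0027 0.1947 0 0" --pt "0 0 0.2 0 0" --pt "0 0 0.204 0 0" --pt "0 0 0.204 0 0"

```text
time: 2.6
ee_pos: [0.5016, -0.2467, 0.1696]
eef_rot: [1.0, -0.002, 0.0, 0.001]
ft_force: [-2.6, -3.0, 6.9]
width: 0.0006
grip_force: 3.8
```

In the tool's units: 0.004 m is 0.0053, 0.002 m is 0.0027.

Request:
pendant --pt "0 0 0.0027 0 0" --pt "0 0 0.0053 0 0" --pt "0 0 0.0053 0 0" --pt "0 0 0.0053 0 0"

```text
time: 3.0
ee_pos: [0.5018, -0.2465, 0.1677]
eef_rot: [1.0, -0.002, 0.001, 0.001]
ft_force: [-9.3, 0.6, 22.7]
width: -0.0
grip_force: 11.2
```

In the tool's units: 0.003 m is 0.004, 0.002 m is 0.0027.

Request:
pendant --pt "0 0 0.0027 0 0" --pt "0 0 0.004 0 0" --pt "0 0 0.004 0 0"

```text
time: 3.3
ee_pos: [0.502, -0.2464, 0.1667]
eef_rot: [1.0, -0.002, 0.001, 0.002]
ft_force: [-16.0, 3.7, 39.6]
width: 0.0005
grip_force: 19.5
```

```bash
python3 - <<'E'
from bench import r, camrig, close_job
from h import *
D={n:camrig.camera(n) for n in("scene","side")}
pickle.dump(D,open("d1.pkl","wb"))
a=cv2.resize(D["side"]["img"][100:250,200:400,::-1],(400,300));b=cv2.resize(D["scene"]["img"][120:270,120:320,::-1],(400,300))
cv2.imwrite("pics/p1.png",np.hstack([a,b]))
E
```

```text
(no output)
```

View pics/p1.png

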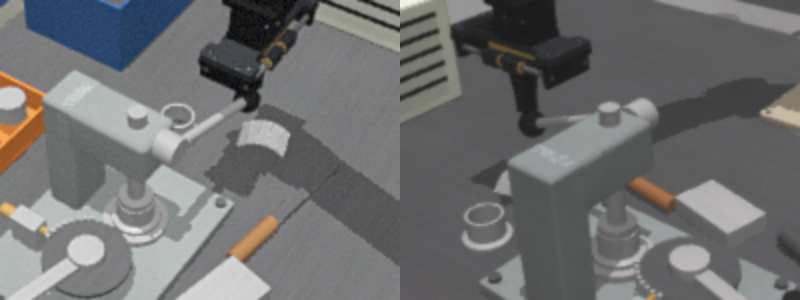

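The knob is at the bottom (side crop 250,101), the force climbs steeply with almost no motion, so this is the stop. Letting it back up along the arc.

In the tool's units: -0.19 m is -0.2533, -0.175 m is -0.2333.

Request:
pendant --pt "0 0 -0.0107 0 0" --pt "0 0.0053 -0.0267 0 0" --pt "0 0.0133 -0.0533 0 0" --pt "0 0.016 -0.08 0 0" --pt "0 0.016 -0.1067 0 0" --pt "0 0.0147 -0.1333 0 0" --pt "0 0.0093 -0.16 0 0" --pt "0 0.004 -0.184 0 0" --pt "0 0 -0.2067 0 0" --pt "0 0 -0.2333 0 0" --pt "0 0 -0.2533 0 0.06" --pt "0 0 -0.2533 0 0.06"

```text
time: 4.6
ee_pos: [0.5025, -0.2454, 0.3539]
eef_rot: [1.0, -0.001, 0.001, 0.001]
ft_force: [0.6, 0.7, -0.2]
width: 0.01
grip_force: 0.0
```

```bash
python3 - <<'E'
from bench import r, camrig, close_job
from h import *
D={n:camrig.camera(n) for n in("scene","side")}
pickle.dump(D,open("d2.pkl","wb"))
a=cv2.resize(D["side"]["img"][80:280,170:370,::-1],(400,400));b=cv2.resize(D["scene"]["img"][120:320,140:340,::-1],(400,400))
cv2.imwrite("pics/p2.png",np.hstack([a,b]))
D0=pickle.load(open("d0.pkl","rb"))
for n,b in(("scene",(279,205)),("side",(516,168))):
    q=big(b).astype(int);f=lambda d:d[n]["img"][q[1]-2:q[1]+3,q[0]-2:q[0]+3].mean().round(1);print(n,f(D0),f(D))
s=r.read_state();print(s["time"],s["ee_pos"],s["eef_rot"],s["width"],s["ft_force"])
E
```

```text
scene 39.7 36.9
side 50.5 38.3
4.7 [ 0.50205626 -0.24480882  0.35155746] [ 9.99999610e-01 -8.24850597e-04 -3.12571312e-04  3.29905919e-05] 0.016844641755211002 [-0.85449276  0.52046046 -0.49885122]
```

View pics/p2.png

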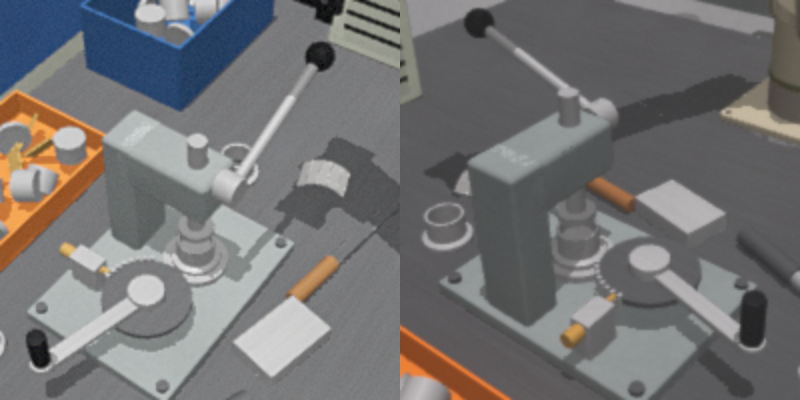

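The lever is back at rest (knob in side crop 320,57, as at the start), casting sits low on the nest. Moving over the clamp grip with the fingers turned to close along its path.

In the tool's units: -0.465 m is -0.62, -0.44 m is -0.5867, -1.297 rad is -0.3243.

```bash
python3 -c "
from bench import r, camrig, close_job;print(r.read_state()['joint_positions'])"
```

```text
[ 0.67027586  0.17122598 -0.34501674  1.4451542   0.05796023  1.53575355
 -1.24459073]
```

Request:
pendant --pt "0.0067 -0.0267 0 -0.025 0.06" --pt "0.0133 -0.08 0 -0.0525 0.06" --pt "0.0267 -0.1333 0 -0.08 0.06" --pt "0.04 -0.1867 0 -0.1075 0.06" --pt "0.0533 -0.24 0 -0.135 0.06" --pt "0.0667 -0.2933 0 -0.1625 0.06" --pt "0.08 -0.3533 0 -0.19 0.06" --pt "0.0933 -0.4133 0 -0.2175 0.06" --pt "0.1067 -0.4733 0 -0.245 0.06" --pt "0.12 -0.5333 0 -0.2725 0.06" --pt "0.1267 -0.5867 0 -0.3 0.06" --pt "0.1293 -0.62 0 -0.3243 0.06"

```text
time: 5.9
ee_pos: [0.5991, 0.224, 0.3503]
eef_rot: [0.795, 0.607, -0.001, -0.001]
ft_force: [0.5, 0.1, 0.4]
width: 0.0602
grip_force: 0.0
```

Request:
pendant --pt "0 0 0 0 0.06" --pt "0 0 0 0 0.06"

```text
time: 6.1
ee_pos: [0.5996, 0.2208, 0.3509]
eef_rot: [0.797, 0.604, -0.001, -0.0]
ft_force: [0.7, -0.7, 0.3]
width: 0.0597
grip_force: 0.0
```

```bash
python3 -c "
from bench import r, camrig, close_job;print(r.read_state()['joint_positions'])"
```

```text
[ 0.0823589   0.42666101 -0.74221618  1.20329922  0.28342657  1.61528217
 -0.8753284 ]
```

In the tool's units: 0.243 m is 0.324, -0.001 m is -0.0013.

Request:
pendant --pt "-0.0013 0 0.04 0 0.06" --pt "-0.0013 0 0.0933 0 0.06" --pt "-0.0013 0 0.1467 0 0.06" --pt "-0.0013 0 0.2 0 0.06" --pt "-0.0013 0 0.2467 0 0.06" --pt "-0.0013 0 0.28 0 0.06" --pt "-0.0013 0 0.3067 0 0.06" --pt "-0.0013 0 0.324 0 0.06" --pt "-0.0013 0 0.324 0 0.06" --force 15

```text
time: 7.0
ee_pos: [0.5989, 0.218, 0.1076]
eef_rot: [0.798, 0.603, -0.002, -0.0]
ft_force: [-1.2, -0.3, 0.3]
width: 0.06
grip_force: 0.0
```

Request:
pendant --pt "0 0 0 0 0.03" --pt "0 0 0 0 0.015" --pt "0 0 0 0 0.01" --pt "0 0 0 0 0.01" --pt "0 0 0 0 0.01" --pt "0 0 0 0 0.01" --force 15

```text
time: 7.6
ee_pos: [0.6004, 0.2199, 0.1099]
eef_rot: [0.797, 0.604, 0.001, 0.001]
ft_force: [3.3, 0.8, -0.1]
width: 0.0234
grip_force: 15.0
```

```bash
python3 - <<'E'
from bench import r, camrig, close_job
from h import *
D={n:camrig.camera(n) for n in("scene","side")}
a=cv2.resize(D["side"]["img"][180:330,130:330,::-1],(400,300));b=cv2.resize(D["scene"]["img"][180:330,220:420,::-1],(400,300))
cv2.imwrite("pics/p3.png",np.hstack([a,b]))
E
```

```text
(no output)
```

View pics/p3.png

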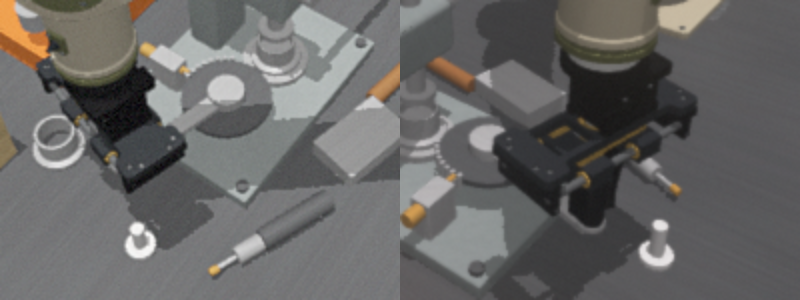

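The grip is pinched (width 23 mm, 15 N), castings undisturbed. Tighten and pull round along the arc, clicks 1–2 first.

In the tool's units: -0.0503 m is -0.0671, -0.0442 m is -0.0589, -0.32 rad is -0.08.

Request:
pendant --pt "0 0 0 0 0.01" --pt "0 0 0 0 0.01" --pt "-0.0001 -0.0085 0 -0.01 0.01" --pt "-0.0007 -0.0171 0 -0.02 0.01" --pt "-0.0016 -0.0255 0 -0.03 0.01" --pt "-0.0027 -0.034 0 -0.04 0.01" --pt "-0.0043 -0.0424 0 -0.05 0.01" --pt "-0.0061 -0.0507 0 -0.06 0.01" --pt "-0.0083 -0.0589 0 -0.07 0.01" --pt "-0.0108 -0.0671 0 -0.08 0.01" --pt "-0.0108 -0.0671 0 -0.08 0.01" --pt "-0.0108 -0.0671 0 -0.08 0.01" --force 45

```text
time: 8.9
ee_pos: [0.5502, 0.2252, 0.1098]
eef_rot: [0.691, 0.723, 0.001, 0.001]
ft_force: [7.6, -0.6, -2.5]
width: 0.0232
grip_force: 45.0
```

```bash
python3 - <<'E'
from bench import r, camrig, close_job
import numpy as np
s=r.read_state();d=s["ee_pos"][:2]-np.array([.5556,.0655]);print(np.linalg.norm(d),np.arctan2(d[1],d[0])-np.arctan2(.154,.0434),s["ft_force"],s["width"])
E
```

```text
0.1597814009096135 0.30863736273847975 [ 7.59455075 -0.59434547 -2.5485511 ] 0.023187651197321257
```

In the tool's units: -0.0503 m is -0.0671, -0.0442 m is -0.0589, -0.32 rad is -0.08.

Request:
pendant --pt "-0.0001 -0.0085 0 -0.01 0.01" --pt "-0.0007 -0.0171 0 -0.02 0.01" --pt "-0.0016 -0.0255 0 -0.03 0.01" --pt "-0.0027 -0.034 0 -0.04 0.01" --pt "-0.0043 -0.0424 0 -0.05 0.01" --pt "-0.0061 -0.0507 0 -0.06 0.01" --pt "-0.0083 -0.0589 0 -0.07 0.01" --pt "-0.0108 -0.0671 0 -0.08 0.01" --pt "-0.0108 -0.0671 0 -0.08 0.01" --pt "-0.0108 -0.0671 0 -0.08 0.01" --pt "-0.0108 -0.0671 0 -0.08 0.01"

```text
time: 10.0
ee_pos: [0.5007, 0.2144, 0.1098]
eef_rot: [0.567, 0.824, 0.001, 0.001]
ft_force: [10.5, -0.7, -4.4]
width: 0.0233
grip_force: 45.0
```

```bash
python3 - <<'E'
from bench import r, camrig, close_job
from h import *
s=r.read_state();d=s["ee_pos"][:2]-np.array([.5556,.0655]);print(np.linalg.norm(d),np.arctan2(d[1],d[0])-np.arctan2(.154,.0434),s["ft_force"],s["width"])
D={n:camrig.camera(n) for n in("scene","side")}
a=cv2.resize(D["side"]["img"][80:330,130:380,::-1],(400,400));b=cv2.resize(D["scene"]["img"][110:360,150:400,::-1],(400,400))
cv2.imwrite("pics/p4.png",np.hstack([a,b]))
E
```

```text
0.15873570934153527 0.6278824707285318 [10.46062972 -0.74131619 -4.39716453] 0.02329847805934805
```

View pics/p4.png

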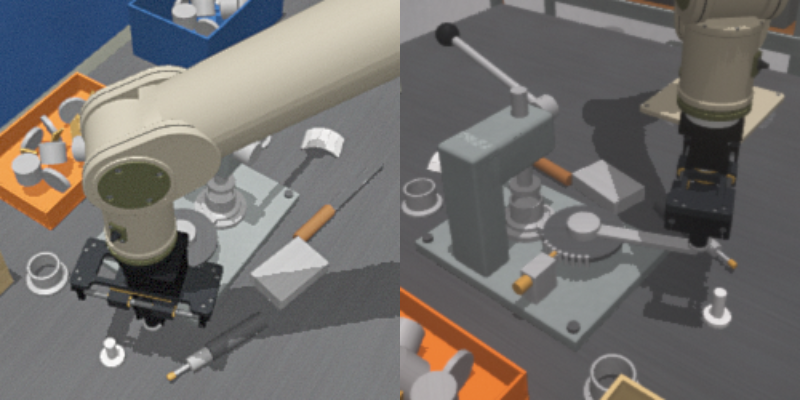

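The lever has swung round and is still in the fingers (scene crop 700,240). It reads about 0.63 rad, standing still, with everything else in place. Handing in.

```bash
python3 -c "
from bench import r, camrig, close_job;print(close_job())"
```

```text
the job is handed in; nothing more can be done
None
```

The job is handed in with no verdict printed: I pressed the lever to its stop to seat the casting and let it back up, then left the clamp lever held by its grip at about 0.63 rad (fourth notch 0.64), with no loose items disturbed in the last pictures.

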